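# Fetch the calibration carrier from the dry store

### The arm

A 6-joint arm with a two-finger parallel gripper is mounted at the origin on the work surface. World frame = base frame: x ahead of the robot, y to its left, z up, the work surface at z = 0. Lengths are in m, angles in rad, forces in N, time in s.
With the tool pointing down it reaches from about 0.225 to 0.875 m from the base axis. Payload 3.4 kg.
Tool frame: the origin (TCP) lies between the finger pads; the fingertips stand 11 mm ahead of it and the grasp point (between the pads) lies 8 mm behind it; z points along the fingers, y is the line along which they close (so a half turn about z gives the same grasp; the last joint's range is limited). The gripper opens to 85 mm and grips with 20 to 120 N. Pads are 22 mm wide; open, the fingers measure 114 mm over their backs; the gripper's body (76 mm by 85 mm) begins 54 mm behind the grasp point. The pads swing forward as they close: fully open they stand 13 mm farther back than shut.
Start: joints at [1.043, 0.276, 1.505, -0, 1.361, -0.121], TCP at [0.228, 0.528, 0.242] pointing down, gripper open.
Joint ranges: [-2.89, 2.89], [-0.75, 2.08], [0.22, 2.7], [-1.18, 4.32], [0.11, 2.71], [-2.7, 2.7]. Speed limits (rad/s): [2.57, 2.57, 3.14, 3.14, 3.14, 3.14].

### API

Orientations are given as a unit quaternion [w, x, y, z].
In Python, from rig import sensors, eyes, manip gives the robot as it stands.
- The arm moves only by the tool drive_tool, never from a script. Its argument "deltas" is a list of rows, each an object with "linear": the shift along the world's x, y, z in mm, a list of three; "twist": the turn about the world's z in degrees; "claw": the opening, from 0 (shut) to 1 (fully open). In form: [{"linear": [tx, ty, tz], "twist": twist, "claw": claw}, ...]. A call has 1 to 12 rows; each row is the pose to reach, as a shift and turn from the pose commanded when the call began; what a row does not reach only later rows make up. A row lasts 1/12 s, in which the tool goes at most 41.7 mm and 7.16 degrees, less where a joint would pass 70% of its speed; a pose out of reach is approached as far as the arm can. A call with a gripper value outside its range is refused whole. The fingers move at their own pace and stop on an object; "squeeze" is the grip in N (left out, the last holds). Time passes only in rows, so rows that repeat a pose let the fingers close. It gives the time, the measured TCP pose, the force, the opening and the grip force at its end, in the units of the state.
- sensors.get_state(): the state, without advancing time (a new reading comes with each control period).
- eyes.get_image(name): name is "scene" or "top"; returns the picture (400x640x3 uint8, red, green, blue); there is no depth.
- eyes.camera_model(name): a dict with "intrinsics" (3x3 intrinsics, pixels), "R" (3x3) and "t" (3): a world point X has camera coordinates R X + t. Camera axes: x right, y down, z forward; pixel columns grow to the right and rows downward; lengths in m; the calibration is good to about 2 mm. A picture is of the moment at which its call begins. camera_model takes no time and is no camera call.
- manip.sign_off(): hands the job in; it is judged then, once.
The state is a dict: "clock": time; "qpos": joint angles; "qd": joint speeds; "effort": joint torques, N m; "position": TCP position; "ee_rot": TCP orientation; "contact_force": force on the tool from outside, world axes, zero at the start; "moment": the same for the moment, N m; "width": finger opening in m; "gripper_force": force on a finger pad.
Only numpy, scipy, OpenCV 4.12 (cv2) and the standard library are available. Lean on these libraries where they do the work, as an engineer would, in place of code of your own. Each camera call takes 0.05 s, during which the arm holds its last target. There are 200 camera calls.

### The job

The plate reader is due for calibration: slide the dry store's orange shutter grip all the way open to its end stop, then take the hook rod from its stand and use it to lift the calibration carrier out of the shaft by its yellow bail. Lower the carrier gently so that it stands upright in the blue tray, unhook it, hang the rod back in its stand, and last slide the shutter fully closed again. Leave the other things on the bench where they are.

Things in the scene. Friction and masses are not known exactly. Their poses are not given: they have to be found in the camera images.
- store: white dry-store unit, fixed, 106 (x) x 166 (y) x 145 mm high, with a deep shaft. Origin on the bench straight below the shaft's centre; the unit reaches from y = -41 to +125 mm; from y = 33 mm on it is solid. Its yaw is within 0.25 rad of the bench's axes
- mouth (a point): centre of the shaft's open top, 145 mm above the bench, axes as the store's. The opening is 90 mm (x) by 66 mm (y), walls straight down to a floor 6 mm above the bench. Along both y walls ledges 11 mm wide, tops 36 mm above the bench, carry the carrier's wings
- shutter (a joint): position of the shutter in m: 0 = closed over the shaft, 0.08 = fully open, against the stop, over the solid half. Grows along the store's +y. Dry friction about 2 N, it stays where it is left; starts 0 to 15 mm open
- shutter_grip (a point): centre of the top of the shutter's orange grip, a post 22 x 22 mm square to the store and 30 mm tall, in the middle of the grey shutter plate (94 x 74 x 5 mm, on the store's top: its upper face is 150 mm, the grip's top 180 mm above the bench). At shutter = 0 it is over the shaft's centre
- carrier: calibration carrier, loose, 0.1 to 0.2 kg: aluminium block 44 (x) x 36 (y) x 18 mm, on it a blue wing plate 30 x 56 x 4 mm (top at 22 mm) and a yellow bail. Origin at the centre of its underside. Hangs in the shaft by its wings, origin 18 mm above the bench, within 5 mm in x, 2 mm in y and 0.06 rad of the shaft's centre and the store's yaw
- bail (a point): middle of the bail's level bar, on its axis, 55 mm above the carrier's origin: a round bar 5 mm thick along the carrier's y, 44 mm between the axes of its two upright legs (at y = -22 and +22 mm). Free height between wing plate and bar 30 mm. In the shaft it lies 73 mm above the bench
- rod: hook rod, loose, about 0.12 kg, upright: steel shaft 8 mm thick, green square handle 22 x 22 mm from 120 to 176 mm above the origin, square to the rod's axes, over a round collar (32 mm wide, 115 to 120 mm up), two-pronged hook at the foot. Origin on the shaft's axis at the underside of the hook, z up along the shaft
- hook (a point): point in the hook where a bar rests, midway between the prongs, 11 mm along x and 7 mm above the rod's origin. Two prongs 7 mm thick at y = -9 and +9 mm run from the shaft 22 mm (to the tips' axes) along the rod's +x, then turn up, tips 16 mm above the rod's origin. A bar fits between x = 4 and 18 mm
- rod_stand: grey and aluminium rod stand, fixed: two level arms along its x, 12 mm wide, 16 mm apart, tops 135 mm high, open towards the stand's -x (arms end at x = -25 mm), joined by a post at x = 45 to 59 mm no taller than the arms; foot plate 110 x 80 x 10 mm from x = -45 to +65 mm. Origin on the bench, below the rod's place
- rest (a point): the rod's place: midway between the arms at their tops, 135 mm above the stand's origin. The rod hangs here by its collar, shaft on this axis, rod origin 20 mm above the bench, hook towards the stand's +x within 0.1 rad. To take it, lift it a little and draw it out to the stand's -x
- tray: blue loading tray, fixed, 140 (x) x 120 (y) mm, rim 14 mm high and 5 mm thick, inner floor 5 mm above the bench. Origin at the centre of its underside
- plates_a: stack of four clear and amber microplates, 127 x 85 x 58 mm; bystander, leave alone. Origin at the centre of its underside
- plates_b: stack of two microplates, 127 x 85 x 29 mm; bystander, leave alone. Origin at the centre of its underside
- timer: black lab timer lying flat, 55 x 75 x 20 mm; bystander, leave alone. Origin at the centre of its underside
- tip_box: blue pipette-tip box with clear lid, 84 x 119 x 50 mm; bystander, leave alone. Origin at the centre of its underside
- bottle: amber bottle with a white cap, 56 mm diameter, 110 mm tall; bystander, leave alone. Origin at the centre of its underside
- tube_rack: orange rack of capped tubes, 100 x 50 x 48 mm; bystander, leave alone. Origin at the centre of its underside
There are look-alikes about, which are no part of the job. What is shaped like the store but red is not meant.

How it is judged:
By the outcome, as a careful person would: the job done as asked, in the order asked, and still so for the second after the job is handed in, with the robot touching nothing.
It also fails if it takes over 72 s, if anything falls off the work surface, if the arm or the gripper's body presses on something with over 40 N, if the wrist force passes 120 N, or if a joint passes its speed limit or range.

## Working session

There is one attempt and no reset: what is moved stays moved. The work goes in short steps, Python scripts to look and compute and a tool call to move; the robot and the scene stay as the last step left them, time stands still between calls to the robot, and variables do not carry over. Pictures are saved under pics/ and viewed, at most 10 in all, crops included, and the job is handed in when it is done.

Besides the shell and the picture viewer there is one more tool, called after "Emit:" as name([rows], argument=value, ...), one row to a line, values as JSON. drive_tool: Moves the arm, as the interface text tells. Its arguments: {"type":"object","properties":{"deltas":{"type":"array","items":{"type":"object","properties":{"linear":{"type":"array","items":{"type":"number"}},"twist":{"type":"number"},"claw":{"type":"number"}}}},"squeeze":{"type":"number"}},"required":["deltas"]}

```bash
mkdir -p pics; python3 - <<'E'
from rig import sensors, eyes
import cv2,json
for n in("scene","top"):
    cv2.imwrite(f"pics/{n}0.png",eyes.get_image(n)[:,:,::-1]); m=eyes.camera_model(n); print(n,m)
print(sensors.get_state())
E
```

```text
scene {'intrinsics': array([[508.42455996,   0.        , 309.41511475],
       [  0.        , 508.42455996, 196.3135694 ],
       [  0.        ,   0.        ,   1.        ]]), 'R': array([[ 0.86181389,  0.50701529,  0.01457088],
       [ 0.32096311, -0.5228722 , -0.78967546],
       [-0.39275883,  0.68523   , -0.61335174]]), 't': array([-0.41625288, -0.06438638,  1.83211742])}
top {'intrinsics': array([[421.53875543,   0.        , 320.71440691],
       [  0.        , 421.53875543, 204.09099914],
       [  0.        ,   0.        ,   1.        ]]), 'R': array([[-8.44786980e-03, -9.99963820e-01, -9.96145729e-04],
       [-9.86892469e-01,  8.49798073e-03, -1.61155326e-01],
       [ 1.61157961e-01, -3.78330496e-04, -9.86928553e-01]]), 't': array([0.0028918 , 0.50110835, 1.43755994])}
{'clock': 0.1, 'qpos': array([ 1.04298774e+00,  2.76530951e-01,  1.50603687e+00,  5.29068140e-06,
        1.36072326e+00, -1.20971464e-01]), 'qd': array([-9.21836915e-05, -3.17093695e-03, -3.63814201e-03, -2.49372373e-04,
       -1.09850306e-03, -1.33086955e-03]), 'effort': array([ 2.56880405e-03, -4.17699409e+01, -2.46406049e+01, -3.91810481e-04,
        5.96006488e-03,  1.47875210e-05]), 'position': array([0.2272783 , 0.52765814, 0.24151458]), 'ee_rot': array([-2.73121053e-04,  2.02019049e-01,  9.79381224e-01, -8.04095152e-04]), 'contact_force': array([ 0.02352776, -0.12601462, -0.25615915]), 'moment': array([ 0.04322751,  0.02931236, -0.0192538 ]), 'gripper_force': 0.0, 'width': 0.08515747188152349}
```

View pics/scene0.png

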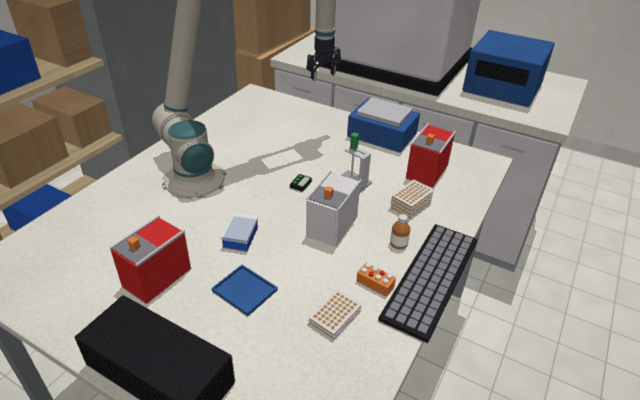

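View pics/top0.png

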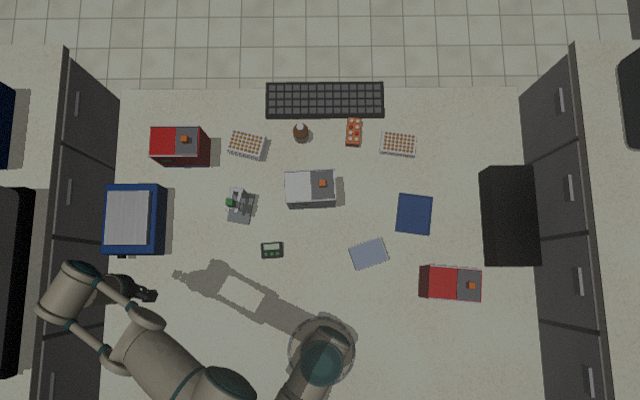

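Candidates. Orange grip: top (322,183) on the white store, (184,139) and (472,286) on the red stores. I choose (322,183), since red is excluded. Tray: the flat blue at top (414,213), versus the tip box at (369,253) and the large blue box at (135,220). Rod: only the green handle at top (231,202). Now I'll check this in a crop.

```bash
cat > h.py <<'E'
import numpy as np, cv2
from rig import eyes, sensors
def ray(n,px):
    m=eyes.camera_model(n); d=m["R"].T@np.linalg.inv(m["intrinsics"])@np.array([px[0],px[1],1.]); return -m["R"].T@m["t"],d
def onz(n,px,z):
    c,d=ray(n,px); return c+d*(z-c[2])/d[2]
def proj(n,X):
    m=eyes.camera_model(n); p=m["intrinsics"]@(m["R"]@np.asarray(X,float)+m["t"]); return p[:2]/p[2]
def tri(a,b):
    (c1,d1),(c2,d2)=ray("top",a),ray("scene",b)
    s=np.linalg.lstsq(np.c_[d1,-d2],c2-c1,rcond=None)[0]; p,q=c1+s[0]*d1,c2+s[1]*d2
    return (p+q)/2,np.linalg.norm(p-q)
def hsv(im): return cv2.cvtColor(im,cv2.COLOR_RGB2HSV)
def blobs(mask,roi,amin=6):
    x0,y0,x1,y1=roi; m=np.zeros_like(mask); m[y0:y1,x0:x1]=mask[y0:y1,x0:x1]
    cs,_=cv2.findContours(m,cv2.RETR_EXTERNAL,cv2.CHAIN_APPROX_NONE)
    n,l,s,c=cv2.connectedComponentsWithStats(m)
    return [(s[i].tolist(),c[i].round(2).tolist()) for i in range(1,n) if s[i][4]>=amin]
E
python3 - <<'E'
from h import *
t=cv2.imread("pics/top0.png")[:,:,::-1]; s=cv2.imread("pics/scene0.png")[:,:,::-1]
up=lambda im,x,y,w,h,k:cv2.resize(im[y:y+h,x:x+w],(w*k,h*k),interpolation=cv2.INTER_NEAREST)
A=up(t,215,160,130,70,6)                     
B=up(s,300,125,130,28,6)
B=cv2.resize(s[125:250,300:400],(0,0),fx=4,fy=4,interpolation=cv2.INTER_NEAREST)
cv2.imwrite("pics/cA.png",A[:,:,::-1]); cv2.imwrite("pics/cB.png",B[:,:,::-1])
for n,im,r in(("top",t,(215,160,450,240)),("scene",s,(200,120,400,320))):
    H=hsv(im)
    print(n,"or",blobs(cv2.inRange(H,(5,150,100),(20,255,255)),r))
    print(n,"gr",blobs(cv2.inRange(H,(45,100,30),(85,255,255)),r))
    print(n,"bl",blobs(cv2.inRange(H,(100,130,40),(125,255,255)),r,30))
E
```

```text
top or [([319, 180, 6, 6, 27], [321.96, 182.22])]
top gr [([226, 199, 6, 7, 33], [228.88, 201.67])]
top bl []
scene or [([325, 187, 8, 11, 73], [328.27, 191.92]), ([393, 222, 7, 14, 70], [396.57, 228.5]), ([357, 266, 38, 30, 506], [375.38, 281.48])]
scene gr [([351, 132, 8, 18, 112], [354.12, 139.97]), ([293, 175, 9, 9, 35], [297.09, 178.86])]
scene bl [([348, 120, 52, 32, 1078], [376.16, 132.76]), ([223, 225, 34, 26, 215], [238.71, 243.04]), ([212, 266, 65, 49, 1690], [244.29, 289.38])]
```

View pics/cA.png

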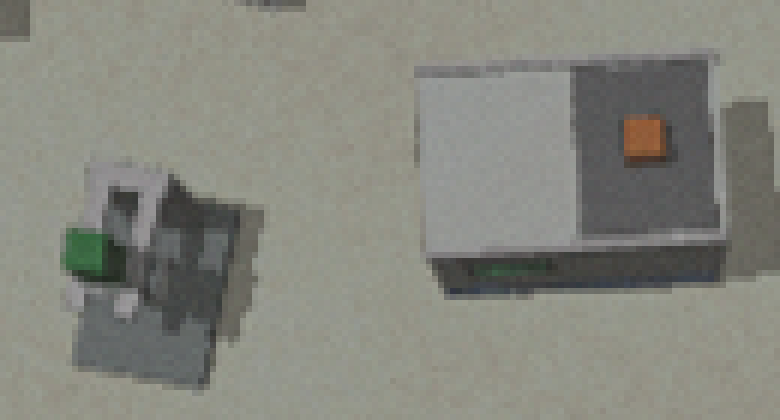

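View pics/cB.png

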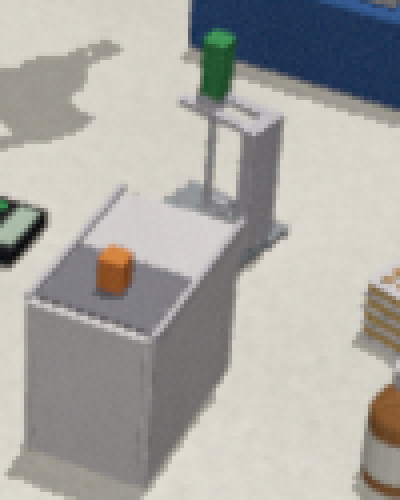

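The crops show the white store with its grey shutter and the orange grip at top (322,182). The rod hangs in the grey stand with its green handle at top (229,202). The arms open towards image-down (about world -x) and the post is up at +x.

```bash
python3 - <<'E'
from h import *
c=lambda p:((p[0]+.5)/6-.5+215,(p[1]+.5)/6-.5+160)
ang=lambda v:np.arctan2(v[1],v[0])
P=[onz("top",c(p),0.147)for p in[(417,70),(717,57),(723,237),(428,254)]]   # UL,UR,LR,LL
print("store corners",np.round(P,4)[:,:2]); print("lens",[round(np.linalg.norm(P[i]-P[(i+1)%4]),4)for i in range(4)])
print("+y ang-90:",[round(ang(a-b)-np.pi/2,3)for a,b in((P[0],P[1]),(P[3],P[2]))],"x ang",[round(ang(a-b),3)for a,b in((P[0],P[3]),(P[1],P[2]))])
cen=np.mean(P,0); print("cen",cen)
print("grip top@.18",onz("top",(321.85,182.1),.18))
print("green@.196",onz("top",(228.9,201.6),.194))
F=[onz("top",c(p),0.010)for p in[(75,365),(208,387),(240,205)]]
print("foot",np.round(F,4)[:,:2],[round(np.linalg.norm(F[i]-F[i+1]),4)for i in(0,1)],"yaw",ang(F[2]-F[1]),ang(F[0]-F[1])-np.pi/2)
t=cv2.imread("pics/top0.png")[:,:,::-1]; H=hsv(t)
m=cv2.inRange(H,(100,90,30),(125,255,255)); print(blobs(m,(385,180,445,245),30))
mm=np.zeros_like(m); mm[180:245,385:445]=m[180:245,385:445]; ys,xs=np.nonzero(mm)
W=np.array([onz("top",(x,y),.012)[:2]for x,y in zip(xs,ys)]); print("tray",cv2.minAreaRect((W*1000).astype(np.float32)))
s=cv2.imread("pics/scene0.png")[:,:,::-1];m=cv2.inRange(hsv(s),(45,100,30),(85,255,255))
m[:, :345]=0;m[160:]=0;m[:125]=0
for y in range(130,152):
    x=np.nonzero(m[y])[0]; 
    if len(x):print(y,x.min(),x.max(),end="; ")
E
```

```text
store corners [[ 0.5944  0.1184]
 [ 0.6003 -0.0464]
 [ 0.4999 -0.0483]
 [ 0.4919  0.1118]]
lens [np.float64(0.1649), np.float64(0.1004), np.float64(0.1603), np.float64(0.1027)]
+y ang-90: [np.float64(0.036), np.float64(0.05)] x ang [np.float64(0.064), np.float64(0.019)]
cen [0.54659898 0.03388052 0.147     ]
grip top@.18 [ 0.54960555 -0.00556343  0.18      ]
green@.196 [0.4864865 0.2870612 0.194    ]
foot [[0.4501 0.3323]
 [0.4363 0.2531]
 [0.5458 0.236 ]] [np.float64(0.0803), np.float64(0.1108)] yaw -0.15496683507610526 -0.17260758573211965
[([396, 193, 37, 42, 1248], [413.73, 213.68])]
tray ((469.1023864746094, -333.3002014160156), (118.20205688476562, 137.46156311035156), 81.80734252929688)
132 354 354; 133 352 357; 134 351 358; 135 351 358; 136 351 358; 137 351 358; 138 351 358; 139 351 358; 140 351 357; 141 351 357; 142 351 357; 143 351 357; 144 351 356; 145 351 356; 146 351 356; 147 351 356; 148 352 355; 149 354 354;
```

Emit:
drive_tool([
  {"linear":[0,0,40],"twist":0,"claw":1},
  {"linear":[322,-533,40],"twist":26,"claw":1},
  {"linear":[322,-533,40],"twist":26,"claw":1},
  {"linear":[322,-533,40],"twist":26,"claw":1},
  {"linear":[322,-533,40],"twist":26,"claw":1},
  {"linear":[322,-533,40],"twist":26,"claw":1},
  {"linear":[322,-533,40],"twist":26,"claw":1},
  {"linear":[322,-533,40],"twist":26,"claw":1},
  {"linear":[322,-533,40],"twist":26,"claw":1},
  {"linear":[322,-533,40],"twist":26,"claw":1},
  {"linear":[322,-533,40],"twist":26,"claw":1},
  {"linear":[322,-533,40],"twist":26,"claw":1},
], squeeze=40)

```text
clock: 1.1
position: [0.4607, 0.1409, 0.2822]
ee_rot: [-0.0, -0.023, 1.0, 0.0]
contact_force: [0.1, 0.7, -0.5]
width: 0.0852
gripper_force: 0.0
```

Emit:
drive_tool([
  {"linear":[89,-146,0],"twist":0,"claw":1},
  {"linear":[89,-146,0],"twist":0,"claw":1},
  {"linear":[89,-146,0],"twist":0,"claw":1},
  {"linear":[89,-146,0],"twist":0,"claw":1},
  {"linear":[89,-146,0],"twist":0,"claw":1},
  {"linear":[89,-146,0],"twist":0,"claw":1},
  {"linear":[89,-146,0],"twist":0,"claw":1},
])

```text
clock: 1.68
position: [0.5488, -0.0029, 0.2816]
ee_rot: [-0.001, -0.023, 1.0, 0.001]
contact_force: [-0.1, 0.3, -0.2]
width: 0.0852
gripper_force: 0.0
```

Emit:
drive_tool([
  {"linear":[1,-3,-40],"twist":0,"claw":1},
  {"linear":[1,-3,-80],"twist":0,"claw":1},
  {"linear":[1,-3,-104],"twist":0,"claw":1},
  {"linear":[1,-3,-114],"twist":0,"claw":1},
  {"linear":[1,-3,-114],"twist":0,"claw":0.1},
  {"linear":[1,-3,-114],"twist":0,"claw":0.1},
  {"linear":[1,-3,-114],"twist":0,"claw":0.1},
  {"linear":[1,-3,-114],"twist":0,"claw":0.1},
  {"linear":[1,-3,-114],"twist":0,"claw":0.1},
  {"linear":[1,-3,-114],"twist":0,"claw":0.1},
  {"linear":[1,-3,-114],"twist":0,"claw":0.1},
  {"linear":[1,-3,-114],"twist":0,"claw":0.1},
])

```text
clock: 2.68
position: [0.5514, -0.0062, 0.1701]
ee_rot: [0.002, -0.024, 1.0, -0.0]
contact_force: [0.1, 0.4, 7.4]
width: 0.0211
gripper_force: 42.3
```

Emit:
drive_tool([
  {"linear":[0,10,2],"twist":0,"claw":0.1},
  {"linear":[-1,25,2],"twist":0,"claw":0.1},
  {"linear":[-2,45,2],"twist":0,"claw":0.1},
  {"linear":[-3,62,2],"twist":0,"claw":0.1},
  {"linear":[-3,70,2],"twist":0,"claw":0.1},
  {"linear":[-3,74,2],"twist":0,"claw":0.1},
  {"linear":[-3,76,2],"twist":0,"claw":0.1},
  {"linear":[-3,78,2],"twist":0,"claw":0.1},
])

```text
clock: 3.35
position: [0.5474, 0.0705, 0.1702]
ee_rot: [-0.0, -0.024, 1.0, -0.002]
contact_force: [0.3, -8.0, -3.3]
width: 0.0212
gripper_force: 41.2
```

Emit:
drive_tool([
  {"linear":[0,2,0],"twist":0,"claw":0.1},
  {"linear":[0,4,0],"twist":0,"claw":0.1},
  {"linear":[0,4,0],"twist":0,"claw":0.1},
  {"linear":[0,4,0],"twist":0,"claw":0.1},
])

```text
clock: 3.68
position: [0.5474, 0.0706, 0.1702]
ee_rot: [-0.0, -0.024, 1.0, -0.005]
contact_force: [1.0, -13.2, -3.3]
width: 0.0211
gripper_force: 41.3
```

Emit:
drive_tool([
  {"linear":[0,-5,0],"twist":0,"claw":0.1},
  {"linear":[0,-5,0],"twist":0,"claw":0.6},
  {"linear":[0,-5,0],"twist":0,"claw":0.8},
  {"linear":[0,-5,0],"twist":0,"claw":0.8},
  {"linear":[0,-5,0],"twist":0,"claw":0.8},
  {"linear":[0,-5,20],"twist":0,"claw":0.8},
  {"linear":[0,-5,60],"twist":0,"claw":0.8},
  {"linear":[0,-5,100],"twist":0,"claw":0.8},
  {"linear":[0,35,110],"twist":-5,"claw":0.8},
  {"linear":[-20,75,110],"twist":-12,"claw":0.8},
  {"linear":[-50,105,110],"twist":-12,"claw":0.8},
  {"linear":[-80,130,110],"twist":-12,"claw":0.8},
])

```text
clock: 4.68
position: [0.4695, 0.2059, 0.2806]
ee_rot: [0.0, 0.081, 0.997, 0.001]
contact_force: [-0.0, 0.8, -0.3]
width: 0.0684
gripper_force: 0.0
```

```bash
python3 - <<'E'
from h import *
t=eyes.get_image("top");s=eyes.get_image("scene")
cv2.imwrite("pics/top1.png",t[:,:,::-1]);cv2.imwrite("pics/scene1.png",s[:,:,::-1])
for n,im,r in(("top",t,(270,150,360,230)),("scene",s,(290,160,370,250))):
    H=hsv(im); print(n,"or",blobs(cv2.inRange(H,(5,150,60),(18,255,255)),r)); print(n,"ye",blobs(cv2.inRange(H,(20,110,40),(38,255,255)),r,2))
A=cv2.resize(t[160:230,215:345],None,fx=6,fy=6,interpolation=cv2.INTER_NEAREST)
cv2.imwrite("pics/cC.png",A[:,:,::-1])
st=sensors.get_state();print(st["position"],st["ee_rot"],st["qpos"])
E
```

```text
top or [([295, 181, 7, 7, 36], [298.08, 184.06])]
top ye [([316, 189, 14, 2, 24], [322.92, 189.58])]
scene or [([336, 174, 8, 11, 69], [339.16, 178.75])]
scene ye []
[0.4646748  0.20763805 0.28087321] [-0.00174306  0.07813996  0.99694014  0.001212  ] [ 0.28099359  0.156397    1.56880701  0.00353556  1.41880107 -1.13390252]
```

View pics/cC.png

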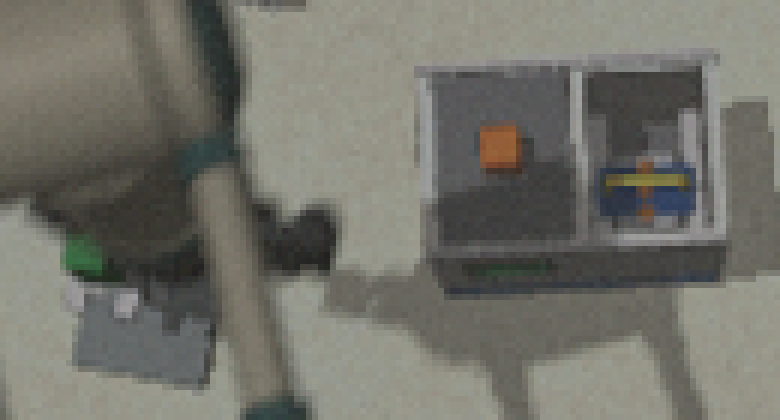

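```bash
python3 - <<'E'
from h import *
c=lambda p:((p[0]+.5)/6-.5+215,(p[1]+.5)/6-.5+160)
t=cv2.imread("pics/top1.png")[:,:,::-1].copy();H=hsv(t)
m=cv2.inRange(H,(20,80,40),(38,255,255)); m[:186]=0;m[194:]=0;m[:,:314]=0;m[:,332:]=0
ys,xs=np.nonzero(m); w=H[ys,xs,1].astype(float); print(len(xs),np.average(xs,weights=w),np.average(ys,weights=w),xs.min(),xs.max())
for x in range(314,332):print(x,[tuple(t[y,x].tolist()) for y in (188,189,190,191)])
print("bail",onz("top",(322.9,189.6),.074),onz("top",c((605,183)),.074),onz("top",c((691,180)),.074))
print("grip open",onz("top",(297.9,183.9),.18))
print("arm ends mid (z.135)",onz("top",c((99,308)),.135), onz("top",c((74,305)),.135),onz("top",c((124,312)),.135))
print("handle ref from scene: pts", onz("scene",(354.3,134.0),.196))
E
```

```text
27 322.40328071804396 189.59021974620862 316 329
314 [(79, 80, 84), (74, 76, 83), (69, 72, 80), (63, 69, 76)]
315 [(53, 60, 74), (55, 62, 66), (54, 59, 53), (56, 61, 60)]
316 [(45, 54, 69), (82, 77, 60), (102, 92, 50), (66, 63, 44)]
317 [(43, 53, 66), (89, 79, 53), (104, 91, 53), (49, 54, 60)]
318 [(41, 47, 65), (95, 89, 59), (108, 99, 61), (41, 48, 65)]
319 [(42, 51, 65), (107, 107, 59), (129, 126, 71), (41, 50, 67)]
320 [(44, 50, 64), (112, 111, 60), (131, 126, 70), (36, 46, 66)]
321 [(89, 67, 54), (117, 113, 61), (134, 129, 69), (81, 66, 58)]
322 [(105, 74, 48), (124, 113, 57), (141, 125, 63), (108, 73, 50)]
323 [(91, 73, 54), (124, 115, 59), (136, 127, 67), (84, 64, 53)]
324 [(62, 69, 79), (117, 116, 63), (127, 122, 66), (51, 57, 77)]
325 [(57, 69, 82), (117, 115, 63), (128, 123, 68), (43, 54, 79)]
326 [(60, 69, 83), (123, 118, 69), (132, 124, 70), (41, 53, 76)]
327 [(64, 75, 89), (120, 118, 65), (129, 123, 70), (40, 55, 82)]
328 [(65, 74, 89), (112, 104, 60), (119, 103, 54), (65, 65, 63)]
329 [(51, 65, 88), (80, 82, 64), (86, 78, 44), (56, 58, 58)]
330 [(69, 76, 89), (65, 75, 90), (72, 77, 85), (60, 67, 78)]
331 [(138, 137, 138), (142, 140, 143), (121, 122, 122), (113, 114, 115)]
bail [ 0.54619653 -0.00932765  0.074     ] [0.54472272 0.01646898 0.074     ] [ 0.54605097 -0.03293096  0.074     ]
grip open [0.54438844 0.07105158 0.18      ]
arm ends mid (z.135) [0.4656044 0.2921021 0.135    ] [0.46737564 0.30578309 0.135     ] [0.46328291 0.27841333 0.135     ]
handle ref from scene: pts [0.48893562 0.28263535 0.196     ]
```

Emit:
drive_tool([
  {"linear":[23,40,0],"twist":0,"claw":0.8},
  {"linear":[23,79,0],"twist":0,"claw":0.8},
  {"linear":[23,79,0],"twist":0,"claw":0.8},
  {"linear":[23,79,0],"twist":0,"claw":0.8},
  {"linear":[23,79,0],"twist":0,"claw":0.8},
])

```text
clock: 5.2
position: [0.4926, 0.2826, 0.2801]
ee_rot: [-0.0, 0.081, 0.997, -0.001]
contact_force: [-0.0, 1.0, -0.6]
width: 0.068
gripper_force: 0.0
```

Emit:
drive_tool([
  {"linear":[-4,2,-40],"twist":0,"claw":0.8},
  {"linear":[-4,2,-80],"twist":0,"claw":0.8},
  {"linear":[-4,2,-108],"twist":0,"claw":0.8},
  {"linear":[-4,2,-117],"twist":0,"claw":0.8},
  {"linear":[-4,2,-117],"twist":0,"claw":0.8},
  {"linear":[-4,2,-117],"twist":0,"claw":0.4},
  {"linear":[-4,2,-117],"twist":0,"claw":0.1},
  {"linear":[-4,2,-117],"twist":0,"claw":0.1},
  {"linear":[-4,2,-117],"twist":0,"claw":0.1},
  {"linear":[-4,2,-117],"twist":0,"claw":0.1},
  {"linear":[-4,2,-117],"twist":0,"claw":0.1},
], squeeze=60)

```text
clock: 6.12
position: [0.49, 0.2852, 0.1655]
ee_rot: [0.002, 0.081, 0.997, 0.001]
contact_force: [0.4, -0.5, 6.5]
width: 0.0211
gripper_force: 58.4
```

Emit:
drive_tool([
  {"linear":[0,0,8],"twist":0,"claw":0.1},
  {"linear":[0,0,14],"twist":0,"claw":0.1},
  {"linear":[0,0,14],"twist":0,"claw":0.1},
  {"linear":[-20,3,14],"twist":0,"claw":0.1},
  {"linear":[-45,7,14],"twist":0,"claw":0.1},
  {"linear":[-65,11,14],"twist":0,"claw":0.1},
  {"linear":[-68,11,14],"twist":0,"claw":0.1},
  {"linear":[-68,11,50],"twist":0,"claw":0.1},
  {"linear":[-68,11,90],"twist":0,"claw":0.1},
  {"linear":[-68,11,130],"twist":0,"claw":0.1},
  {"linear":[-68,11,170],"twist":0,"claw":0.1},
  {"linear":[-68,11,190],"twist":0,"claw":0.1},
])

```text
clock: 7.12
position: [0.4225, 0.2965, 0.3588]
ee_rot: [0.004, 0.081, 0.997, 0.002]
contact_force: [0.3, 0.0, -1.0]
width: 0.0213
gripper_force: 58.9
```

Emit:
drive_tool([
  {"linear":[12,-35,0],"twist":3,"claw":0.1},
  {"linear":[24,-75,0],"twist":6,"claw":0.1},
  {"linear":[36,-115,0],"twist":9,"claw":0.1},
  {"linear":[48,-155,0],"twist":11.5,"claw":0.1},
  {"linear":[60,-195,0],"twist":11.5,"claw":0.1},
  {"linear":[72,-235,0],"twist":11.5,"claw":0.1},
  {"linear":[82,-270,0],"twist":11.5,"claw":0.1},
  {"linear":[88,-295,0],"twist":11.5,"claw":0.1},
  {"linear":[92,-306,0],"twist":11.5,"claw":0.1},
  {"linear":[92,-306,0],"twist":11.5,"claw":0.1},
  {"linear":[92,-306,0],"twist":11.5,"claw":0.1},
  {"linear":[92,-306,0],"twist":11.5,"claw":0.1},
])

```text
clock: 8.12
position: [0.5124, -0.0088, 0.3533]
ee_rot: [-0.0, -0.02, 1.0, 0.001]
contact_force: [-0.3, 1.0, -1.7]
width: 0.0212
gripper_force: 59.2
```

```bash
python3 - <<'E'
from h import *
t=eyes.get_image("top");s=eyes.get_image("scene")
cv2.imwrite("pics/top2.png",t[:,:,::-1]);cv2.imwrite("pics/scene2.png",s[:,:,::-1])
st=sensors.get_state();p=st["position"];print(p,st["ee_rot"],st["contact_force"])
r=p-[0,0,.1455]
print("expected rod origin scene",proj("scene",r),"hook",proj("scene",r+[.011,0,.007]),"collar",proj("scene",r+[0,0,.1175]),"shaft80",proj("scene",r+[0,0,.08]))
print("top origin",proj("top",r))
A=cv2.resize(s[110:235,295:395],None,fx=5.6,fy=4.8,interpolation=cv2.INTER_NEAREST)
A=cv2.resize(s[115:235,295:415],None,fx=5,fy=5,interpolation=cv2.INTER_NEAREST)
cv2.imwrite("pics/cD.png",A[:,:,::-1])
E
```

```text
[ 0.51235779 -0.00853748  0.35351636] [ 4.79975031e-05 -2.02330322e-02  9.99795212e-01  3.93997342e-04] [ 0.31742595  0.13083643 -1.89970571]
expected rod origin scene [317.5659927  176.03024936] hook [320.88530891 175.23089279] collar [318.58879975 141.90813588] shaft80 [318.25131326 153.16710443]
top origin [322.92444836 191.86671794]
```

View pics/cD.png

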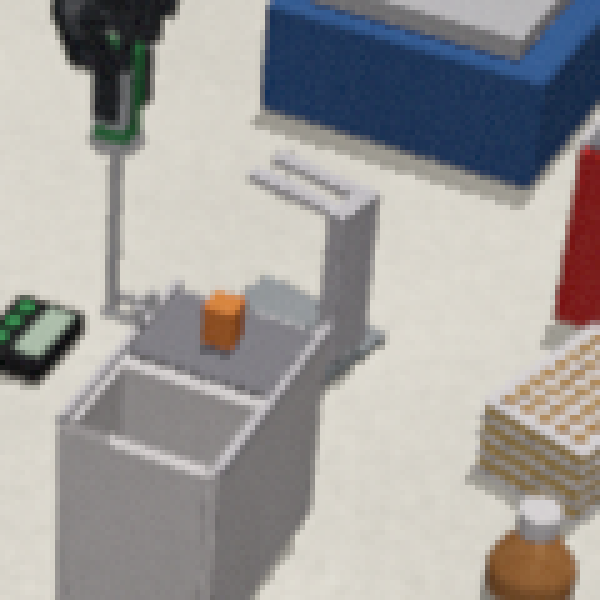

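The shaft of the rod is at scene x≈317.5 and its foot at about (317,178). The shutter is open and the shaft empty above the carrier. I'll check for a bias in the scene camera.

```bash
python3 - <<'E'
from h import *
s=cv2.imread("pics/scene2.png")[:,:,::-1];t=cv2.imread("pics/top2.png")[:,:,::-1]
print("grip proj corners", [proj("scene",(.5465+a*.011,.0706+b*.011,z)).round(1).tolist() for a,b,z in((0,0,.18),(-1,-1,.15),(1,-1,.15),(1,1,.18),(-1,1,.18),(-1,-1,.18))])
print(blobs(cv2.inRange(hsv(s),(5,140,60),(20,255,255)),(320,165,350,195)))
# shaft column profile
for y in (150,155,160,165,170,175,176,177,178,179,180):
    print(y,[int(v) for v in s[y,310:330].mean(1)])
print(tri((297.9,183.9),(339.3,175.6)))
E
```

```text
grip proj corners [[339.9, 174.1], [334.6, 182.7], [340.9, 184.9], [344.7, 173.4], [338.4, 171.2], [335.0, 174.8]]
[([336, 174, 8, 11, 69], [339.16, 178.75])]
150 [211, 211, 210, 210, 211, 210, 182, 119, 118, 157, 210, 211, 210, 210, 210, 210, 208, 210, 208, 209]
155 [212, 211, 209, 210, 211, 210, 184, 122, 122, 170, 211, 209, 205, 207, 208, 207, 207, 208, 208, 208]
160 [211, 211, 212, 212, 212, 209, 163, 118, 131, 191, 211, 211, 210, 210, 209, 210, 210, 210, 211, 209]
165 [210, 211, 212, 211, 212, 208, 160, 118, 123, 179, 209, 212, 211, 212, 212, 210, 211, 208, 208, 208]
170 [211, 210, 209, 210, 213, 209, 146, 113, 139, 212, 212, 210, 211, 211, 210, 209, 208, 210, 210, 208]
175 [215, 215, 216, 214, 213, 201, 147, 116, 116, 161, 154, 136, 149, 137, 119, 116, 136, 162, 126, 131]
176 [201, 208, 216, 217, 210, 173, 132, 123, 142, 201, 200, 161, 166, 162, 127, 126, 131, 132, 126, 131]
177 [110, 156, 208, 216, 209, 158, 139, 136, 139, 159, 165, 148, 126, 129, 152, 145, 127, 126, 129, 130]
178 [53, 96, 186, 214, 211, 190, 166, 158, 149, 138, 140, 128, 116, 130, 183, 148, 124, 126, 130, 129]
179 [26, 86, 186, 212, 212, 210, 209, 209, 191, 164, 154, 144, 122, 117, 147, 123, 128, 129, 130, 129]
180 [19, 87, 183, 213, 213, 214, 212, 214, 212, 212, 206, 183, 144, 103, 120, 127, 130, 129, 128, 128]
(array([0.54527517, 0.07108907, 0.17364506]), np.float64(0.001099438299249154))
```

Emit:
drive_tool([
  {"linear":[4,0,-15],"twist":0,"claw":0.1},
  {"linear":[4,0,-40],"twist":0,"claw":0.1},
  {"linear":[4,0,-60],"twist":0,"claw":0.1},
  {"linear":[4,0,-80],"twist":0,"claw":0.1},
  {"linear":[4,0,-100],"twist":0,"claw":0.1},
  {"linear":[4,0,-120],"twist":0,"claw":0.1},
  {"linear":[4,0,-132],"twist":0,"claw":0.1},
  {"linear":[4,0,-138],"twist":0,"claw":0.1},
  {"linear":[4,0,-138],"twist":0,"claw":0.1},
])

```text
clock: 8.97
position: [0.5157, -0.0089, 0.2142]
ee_rot: [-0.001, -0.02, 1.0, 0.0]
contact_force: [-0.2, 0.0, -0.9]
width: 0.0214
gripper_force: 59.2
```

Emit:
drive_tool([
  {"linear":[0,0,-8],"twist":0,"claw":0.1},
  {"linear":[0,0,-15],"twist":0,"claw":0.1},
  {"linear":[0,0,-22],"twist":0,"claw":0.1},
  {"linear":[0,0,-22],"twist":0,"claw":0.1},
  {"linear":[0,0,-22],"twist":0,"claw":0.1},
])

```text
clock: 9.38
position: [0.5165, -0.0102, 0.1931]
ee_rot: [-0.0, -0.019, 1.0, 0.0]
contact_force: [1.0, -0.1, -0.4]
width: 0.0216
gripper_force: 59.2
```

```bash
python3 - <<'E'
from h import *
st=sensors.get_state();print(st["position"],st["contact_force"])
t=eyes.get_image("top");cv2.imwrite("pics/top3.png",t[:,:,::-1])
print(blobs(cv2.inRange(hsv(t),(20,90,40),(38,255,255)),(310,180,335,200),2))
E
```

```text
[ 0.5165431  -0.01015753  0.19306773] [ 0.96175835 -0.06311939 -0.37853103]
[]
```

Emit:
drive_tool([
  {"linear":[5,0,0],"twist":0,"claw":0.1},
  {"linear":[10,1,0],"twist":0,"claw":0.1},
  {"linear":[15,1,0],"twist":0,"claw":0.1},
  {"linear":[20,1,0],"twist":0,"claw":0.1},
  {"linear":[21,1,0],"twist":0,"claw":0.1},
  {"linear":[21,1,0],"twist":0,"claw":0.1},
  {"linear":[21,1,8],"twist":0,"claw":0.1},
  {"linear":[21,1,14],"twist":0,"claw":0.1},
  {"linear":[21,1,20],"twist":0,"claw":0.1},
  {"linear":[21,1,26],"twist":0,"claw":0.1},
  {"linear":[21,1,32],"twist":0,"claw":0.1},
  {"linear":[21,1,32],"twist":0,"claw":0.1},
])

```text
clock: 10.43
position: [0.5384, -0.0093, 0.227]
ee_rot: [0.001, -0.019, 1.0, -0.0]
contact_force: [0.8, 0.1, -2.5]
width: 0.0214
gripper_force: 58.9
```

Emit:
drive_tool([
  {"linear":[0,0,6],"twist":0,"claw":0.1},
  {"linear":[0,0,16],"twist":0,"claw":0.1},
  {"linear":[0,0,30],"twist":0,"claw":0.1},
  {"linear":[0,0,46],"twist":0,"claw":0.1},
  {"linear":[0,0,62],"twist":0,"claw":0.1},
  {"linear":[0,0,78],"twist":0,"claw":0.1},
  {"linear":[0,0,94],"twist":0,"claw":0.1},
  {"linear":[0,0,110],"twist":0,"claw":0.1},
  {"linear":[0,0,126],"twist":0,"claw":0.1},
  {"linear":[0,0,140],"twist":0,"claw":0.1},
  {"linear":[0,0,148],"twist":0,"claw":0.1},
  {"linear":[0,0,150],"twist":0,"claw":0.1},
])

```text
clock: 11.43
position: [0.5383, -0.0092, 0.3774]
ee_rot: [0.002, -0.019, 1.0, -0.0]
contact_force: [0.7, 0.4, -3.3]
width: 0.0215
gripper_force: 58.9
```

```bash
python3 - <<'E'
from h import *
st=sensors.get_state();p=st["position"];print(p,st["contact_force"])
s=eyes.get_image("scene");cv2.imwrite("pics/scene4.png",s[:,:,::-1])
A=cv2.resize(s[115:235,295:375],None,fx=5,fy=5,interpolation=cv2.INTER_NEAREST);cv2.imwrite("pics/cE.png",A[:,:,::-1])
E
```

```text
[ 0.53827833 -0.00922458  0.3774025 ] [ 0.68653561  0.36693992 -3.32703683]
```

View pics/cE.png

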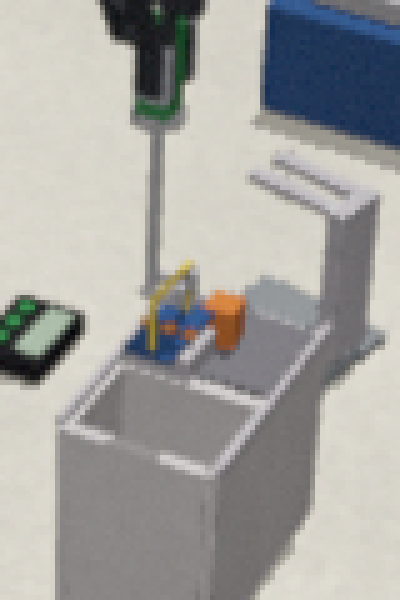

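The carrier hangs level on the hook above the shaft: bail at scene (329,170), blue wing plate at (328,182). Next I carry it over to the tray.

Emit:
drive_tool([
  {"linear":[-1,-5,0],"twist":0,"claw":0.1},
  {"linear":[-3,-14,0],"twist":0,"claw":0.1},
  {"linear":[-6,-28,0],"twist":0,"claw":0.1},
  {"linear":[-10,-46,0],"twist":0,"claw":0.1},
  {"linear":[-15,-66,0],"twist":0,"claw":0.1},
  {"linear":[-21,-88,0],"twist":0,"claw":0.1},
  {"linear":[-27,-112,0],"twist":0,"claw":0.1},
  {"linear":[-33,-138,0],"twist":0,"claw":0.1},
  {"linear":[-39,-164,0],"twist":0,"claw":0.1},
  {"linear":[-45,-190,0],"twist":0,"claw":0.1},
  {"linear":[-51,-214,0],"twist":0,"claw":0.1},
  {"linear":[-57,-236,0],"twist":0,"claw":0.1},
])

```text
clock: 12.48
position: [0.4793, -0.2473, 0.3741]
ee_rot: [-0.001, -0.019, 1.0, 0.0]
contact_force: [-1.2, -0.6, -2.6]
width: 0.0214
gripper_force: 59.0
```

Emit:
drive_tool([
  {"linear":[-5,-20,0],"twist":0,"claw":0.1},
  {"linear":[-9,-37,0],"twist":0,"claw":0.1},
  {"linear":[-13,-53,-6],"twist":0,"claw":0.1},
  {"linear":[-16,-66,-16],"twist":0,"claw":0.1},
  {"linear":[-19,-76,-30],"twist":0,"claw":0.1},
  {"linear":[-21,-83,-46],"twist":0,"claw":0.1},
  {"linear":[-21,-87,-62],"twist":0,"claw":0.1},
  {"linear":[-21,-88,-78],"twist":0,"claw":0.1},
  {"linear":[-21,-88,-94],"twist":0,"claw":0.1},
  {"linear":[-21,-88,-110],"twist":0,"claw":0.1},
  {"linear":[-21,-88,-120],"twist":0,"claw":0.1},
  {"linear":[-21,-88,-124],"twist":0,"claw":0.1},
])

```text
clock: 13.48
position: [0.4583, -0.3324, 0.2485]
ee_rot: [-0.002, -0.019, 1.0, 0.002]
contact_force: [-0.3, -0.1, -3.0]
width: 0.0213
gripper_force: 58.9
```

```bash
python3 - <<'E'
from h import *
st=sensors.get_state();p=st["position"];print(p,st["contact_force"])
s=eyes.get_image("scene");t=eyes.get_image("top")
cv2.imwrite("pics/scene5.png",s[:,:,::-1]);cv2.imwrite("pics/top5.png",t[:,:,::-1])
A=cv2.resize(s[210:330,200:300],None,fx=4,fy=4,interpolation=cv2.INTER_NEAREST)
B=cv2.resize(t[170:260,370:460],(400,480),interpolation=cv2.INTER_NEAREST);B=cv2.resize(t[165:261,375:455],None,fx=5,fy=5,interpolation=cv2.INTER_NEAREST)
cv2.imwrite("pics/cF.png",np.hstack([A,B])[:,:,::-1])
E
```

```text
[ 0.45828368 -0.33238626  0.24845169] [-0.26306551 -0.08296286 -3.04048713]
```

View pics/cF.png

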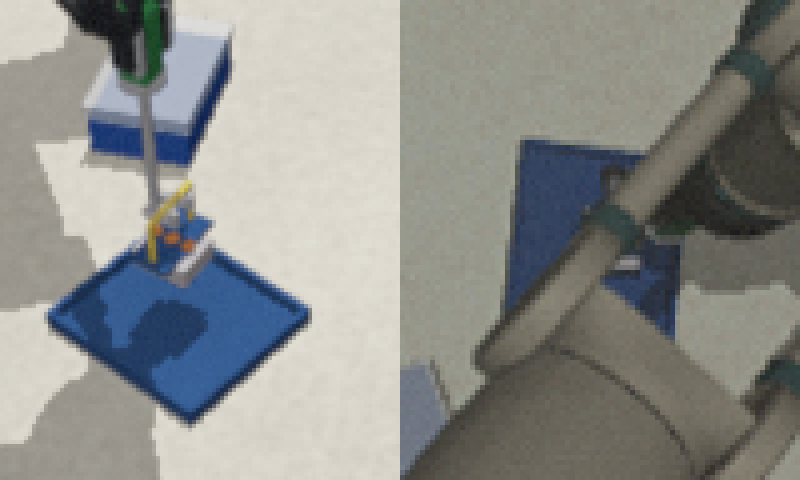

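The carrier hangs over the middle of the tray: bail at scene (243,264), with its shadow on the tray floor at (242,292). Now I lower it gently.

Emit:
drive_tool([
  {"linear":[0,0,-8],"twist":0,"claw":0.1},
  {"linear":[0,0,-18],"twist":0,"claw":0.1},
  {"linear":[0,0,-28],"twist":0,"claw":0.1},
  {"linear":[0,0,-36],"twist":0,"claw":0.1},
  {"linear":[0,0,-42],"twist":0,"claw":0.1},
  {"linear":[0,0,-44],"twist":0,"claw":0.1},
  {"linear":[0,0,-46],"twist":0,"claw":0.1},
  {"linear":[0,0,-48],"twist":0,"claw":0.1},
  {"linear":[0,0,-50],"twist":0,"claw":0.1},
  {"linear":[0,0,-52],"twist":0,"claw":0.1},
  {"linear":[0,0,-54],"twist":0,"claw":0.1},
  {"linear":[0,0,-56],"twist":0,"claw":0.1},
])

```text
clock: 14.58
position: [0.4598, -0.3332, 0.1954]
ee_rot: [0.0, -0.019, 1.0, -0.0]
contact_force: [-0.0, -0.2, -0.6]
width: 0.0212
gripper_force: 58.9
```

Emit:
drive_tool([
  {"linear":[0,0,-3],"twist":0,"claw":0.1},
  {"linear":[0,0,-6],"twist":0,"claw":0.1},
  {"linear":[0,0,-9],"twist":0,"claw":0.1},
  {"linear":[0,0,-11],"twist":0,"claw":0.1},
  {"linear":[0,0,-11],"twist":0,"claw":0.1},
  {"linear":[0,0,-11],"twist":0,"claw":0.1},
])

```text
clock: 15.08
position: [0.4597, -0.3332, 0.1842]
ee_rot: [-0.0, -0.019, 1.0, 0.0]
contact_force: [0.1, -0.1, -1.0]
width: 0.021
gripper_force: 58.9
```

Emit:
drive_tool([
  {"linear":[0,0,-4],"twist":0,"claw":0.1},
  {"linear":[0,0,-4],"twist":0,"claw":0.1},
  {"linear":[-6,0,-4],"twist":0,"claw":0.1},
  {"linear":[-12,0,-4],"twist":0,"claw":0.1},
  {"linear":[-18,0,-4],"twist":0,"claw":0.1},
  {"linear":[-25,-1,-4],"twist":0,"claw":0.1},
  {"linear":[-32,-1,-4],"twist":0,"claw":0.1},
  {"linear":[-38,-1,-4],"twist":0,"claw":0.1},
  {"linear":[-38,-1,-4],"twist":0,"claw":0.1},
])

```text
clock: 15.83
position: [0.4202, -0.334, 0.1805]
ee_rot: [-0.0, -0.019, 1.0, 0.0]
contact_force: [-0.6, -0.1, -0.8]
width: 0.0213
gripper_force: 59.0
```

```bash
python3 - <<'E'
from h import *
st=sensors.get_state();p=st["position"];print(p,st["contact_force"])
s=eyes.get_image("scene");cv2.imwrite("pics/scene6.png",s[:,:,::-1])
A=cv2.resize(s[225:325,200:300],None,fx=5,fy=5,interpolation=cv2.INTER_NEAREST);cv2.imwrite("pics/cG.png",A[:,:,::-1])
E
```

```text
[ 0.42015121 -0.33396954  0.18045708] [-0.59685179 -0.14121062 -0.84339331]
```

View pics/cG.png

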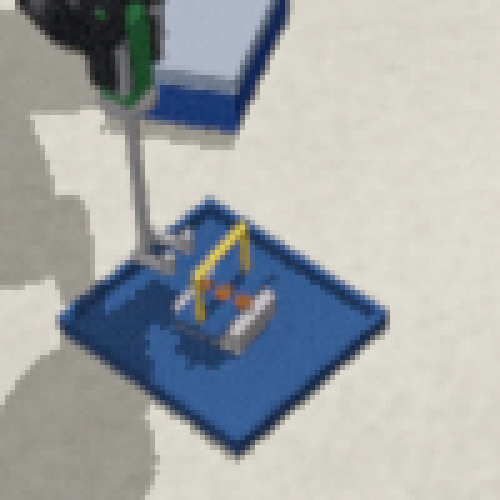

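The carrier stands upright in the tray (bail at scene (244,276)) and the free hook is at (232,276), well clear of it. I'm raising the rod and going back to the stand.

Emit:
drive_tool([
  {"linear":[0,0,30],"twist":0,"claw":0.1},
  {"linear":[0,0,65],"twist":0,"claw":0.1},
  {"linear":[0,0,105],"twist":0,"claw":0.1},
  {"linear":[0,20,140],"twist":0,"claw":0.1},
  {"linear":[0,50,165],"twist":-3,"claw":0.1},
  {"linear":[0,85,180],"twist":-6,"claw":0.1},
  {"linear":[0,120,180],"twist":-9,"claw":0.1},
  {"linear":[0,155,180],"twist":-11.5,"claw":0.1},
  {"linear":[0,190,180],"twist":-11.5,"claw":0.1},
  {"linear":[0,225,180],"twist":-11.5,"claw":0.1},
  {"linear":[0,260,180],"twist":-11.5,"claw":0.1},
  {"linear":[0,295,180],"twist":-11.5,"claw":0.1},
])

```text
clock: 16.88
position: [0.4216, -0.0374, 0.3606]
ee_rot: [0.001, 0.081, 0.997, 0.0]
contact_force: [-0.4, 0.8, -1.2]
width: 0.0213
gripper_force: 59.2
```

Emit:
drive_tool([
  {"linear":[0,35,0],"twist":0,"claw":0.1},
  {"linear":[0,70,0],"twist":0,"claw":0.1},
  {"linear":[0,105,0],"twist":0,"claw":0.1},
  {"linear":[0,140,0],"twist":0,"claw":0.1},
  {"linear":[0,175,0],"twist":0,"claw":0.1},
  {"linear":[0,210,0],"twist":0,"claw":0.1},
  {"linear":[0,245,0],"twist":0,"claw":0.1},
  {"linear":[0,280,0],"twist":0,"claw":0.1},
  {"linear":[0,310,0],"twist":0,"claw":0.1},
  {"linear":[0,330,0],"twist":0,"claw":0.1},
  {"linear":[0,335,0],"twist":0,"claw":0.1},
  {"linear":[0,335,0],"twist":0,"claw":0.1},
])

```text
clock: 17.88
position: [0.4217, 0.2971, 0.3599]
ee_rot: [-0.0, 0.08, 0.997, -0.0]
contact_force: [-0.8, -0.9, -1.4]
width: 0.0213
gripper_force: 59.1
```

Emit:
drive_tool([
  {"linear":[0,0,-35],"twist":0,"claw":0.1},
  {"linear":[0,0,-75],"twist":0,"claw":0.1},
  {"linear":[0,0,-115],"twist":0,"claw":0.1},
  {"linear":[0,0,-150],"twist":0,"claw":0.1},
  {"linear":[0,0,-172],"twist":0,"claw":0.1},
  {"linear":[0,0,-180],"twist":0,"claw":0.1},
  {"linear":[0,-1,-180],"twist":0,"claw":0.1},
  {"linear":[0,-1,-180],"twist":0,"claw":0.1},
])

```text
clock: 18.55
position: [0.4227, 0.2943, 0.1814]
ee_rot: [0.001, 0.082, 0.997, 0.0]
contact_force: [1.3, -0.2, -1.0]
width: 0.0217
gripper_force: 59.2
```

Emit:
drive_tool([
  {"linear":[3,1.5,0],"twist":0,"claw":0.1},
  {"linear":[15,-0.5,0],"twist":0,"claw":0.1},
  {"linear":[30,-3,0],"twist":0,"claw":0.1},
  {"linear":[45,-5.5,0],"twist":0,"claw":0.1},
  {"linear":[58,-7.5,0],"twist":0,"claw":0.1},
  {"linear":[66,-9,0],"twist":0,"claw":0.1},
  {"linear":[67,-9,0],"twist":0,"claw":0.1},
  {"linear":[67,-9,-6],"twist":0,"claw":0.1},
  {"linear":[67,-9,-11],"twist":0,"claw":0.1},
  {"linear":[67,-9,-13],"twist":0,"claw":0.1},
  {"linear":[67,-9,-13],"twist":0,"claw":0.1},
])

```text
clock: 19.47
position: [0.4873, 0.2856, 0.1662]
ee_rot: [-0.001, 0.081, 0.997, -0.001]
contact_force: [-0.7, -0.9, -0.6]
width: 0.0213
gripper_force: 59.2
```

Emit:
drive_tool([
  {"linear":[2,-0.5,0],"twist":0,"claw":0.1},
  {"linear":[2.5,-0.5,-1],"twist":0,"claw":0.1},
  {"linear":[2.5,-0.5,-2],"twist":0,"claw":0.1},
  {"linear":[2.5,-0.5,-2],"twist":0,"claw":0.1},
])

```text
clock: 19.8
position: [0.4913, 0.2855, 0.1655]
ee_rot: [0.0, 0.081, 0.997, 0.0]
contact_force: [-0.3, 0.1, -1.6]
width: 0.0216
gripper_force: 59.4
```

Emit:
drive_tool([
  {"linear":[-1,0,-1.5],"twist":0,"claw":0.1},
  {"linear":[-1,0,-1.5],"twist":0,"claw":0.1},
  {"linear":[-1,0,-1.5],"twist":0,"claw":0.4},
  {"linear":[-1,0,-1.5],"twist":0,"claw":0.8},
  {"linear":[-1,0,-1.5],"twist":0,"claw":0.8},
  {"linear":[-1,0,-1.5],"twist":0,"claw":0.8},
  {"linear":[-1,0,-1.5],"twist":0,"claw":0.8},
  {"linear":[-1,0,-1.5],"twist":0,"claw":0.8},
  {"linear":[-1,0,20],"twist":0,"claw":0.8},
  {"linear":[-1,0,55],"twist":0,"claw":0.8},
  {"linear":[-1,0,95],"twist":0,"claw":0.8},
  {"linear":[-1,0,115],"twist":0,"claw":0.8},
])

```text
clock: 20.8
position: [0.4916, 0.286, 0.2847]
ee_rot: [0.003, 0.081, 0.997, 0.001]
contact_force: [1.1, 0.3, 0.3]
width: 0.0684
gripper_force: 0.0
```

Emit:
drive_tool([
  {"linear":[10,-35,0],"twist":4,"claw":0.8},
  {"linear":[20,-75,0],"twist":8,"claw":0.8},
  {"linear":[30,-115,0],"twist":12,"claw":0.8},
  {"linear":[42,-155,0],"twist":12,"claw":0.8},
  {"linear":[52,-190,0],"twist":12,"claw":0.8},
  {"linear":[55,-210,0],"twist":12,"claw":0.8},
  {"linear":[55,-215,0],"twist":12,"claw":0.8},
  {"linear":[55,-215,0],"twist":12,"claw":0.8},
  {"linear":[55,-215,0],"twist":12,"claw":0.8},
])

```text
clock: 21.55
position: [0.5449, 0.071, 0.2802]
ee_rot: [-0.0, -0.023, 1.0, 0.001]
contact_force: [1.0, 0.0, 0.1]
width: 0.0681
gripper_force: 0.0
```

```bash
python3 - <<'E'
from h import *
st=sensors.get_state();p=st["position"];print(p,st["ee_rot"],st["contact_force"])
s=eyes.get_image("scene");cv2.imwrite("pics/scene7.png",s[:,:,::-1])
A=cv2.resize(s[110:310,200:400],None,fx=3,fy=3,interpolation=cv2.INTER_NEAREST);cv2.imwrite("pics/cH.png",A[:,:,::-1])
E
```

```text
[0.54493814 0.07099718 0.28023905] [-2.48166000e-04 -2.33090383e-02  9.99728067e-01  6.47409110e-04] [1.04549249 0.03691384 0.0862133 ]
```

View pics/cH.png

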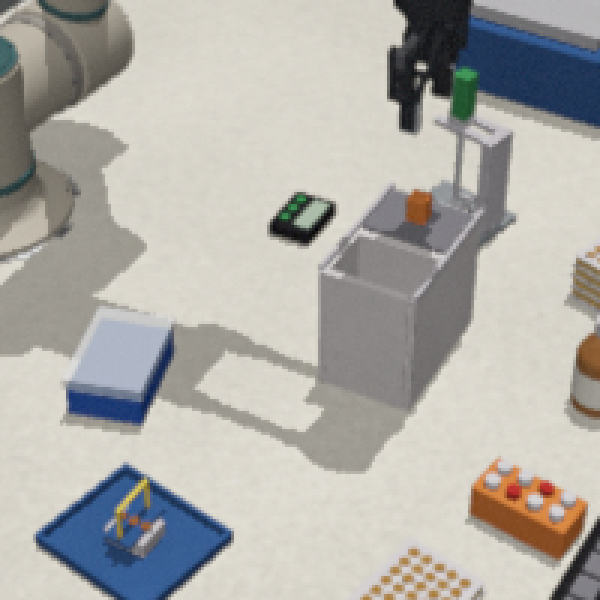

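The rod hangs in its stand (green handle at scene (354,141)) and the carrier stands in the tray (scene (244,284)). The gripper is over the orange grip at (339,179), so I can close the shutter.

Emit:
drive_tool([
  {"linear":[1,0,-40],"twist":0,"claw":0.8},
  {"linear":[1,0,-80],"twist":0,"claw":0.8},
  {"linear":[1,0,-104],"twist":0,"claw":0.8},
  {"linear":[1,0,-109],"twist":0,"claw":0.8},
  {"linear":[1,0,-109],"twist":0,"claw":0.1},
  {"linear":[1,0,-109],"twist":0,"claw":0.1},
  {"linear":[1,0,-109],"twist":0,"claw":0.1},
  {"linear":[1,0,-109],"twist":0,"claw":0.1},
  {"linear":[1,0,-109],"twist":0,"claw":0.1},
  {"linear":[1,0,-109],"twist":0,"claw":0.1},
  {"linear":[1,0,-109],"twist":0,"claw":0.1},
], squeeze=40)

```text
clock: 22.52
position: [0.5478, 0.0703, 0.1738]
ee_rot: [0.002, -0.024, 1.0, 0.0]
contact_force: [-0.2, -0.6, 5.8]
width: 0.0211
gripper_force: 42.3
```

Emit:
drive_tool([
  {"linear":[0,-8,0],"twist":0,"claw":0.1},
  {"linear":[1,-22,0],"twist":0,"claw":0.1},
  {"linear":[2,-40,0],"twist":0,"claw":0.1},
  {"linear":[3,-58,0],"twist":0,"claw":0.1},
  {"linear":[3,-70,0],"twist":0,"claw":0.1},
  {"linear":[3,-76,0],"twist":0,"claw":0.1},
  {"linear":[3,-79,0],"twist":0,"claw":0.1},
  {"linear":[3,-82,0],"twist":0,"claw":0.1},
  {"linear":[3,-84,0],"twist":0,"claw":0.1},
  {"linear":[3,-84,0],"twist":0,"claw":0.1},
])

```text
clock: 23.35
position: [0.5519, -0.0098, 0.1737]
ee_rot: [0.004, -0.023, 1.0, 0.004]
contact_force: [2.5, 10.9, 5.4]
width: 0.0208
gripper_force: 42.2
```

Emit:
drive_tool([
  {"linear":[0,2,0],"twist":0,"claw":0.1},
  {"linear":[0,3,0],"twist":0,"claw":0.1},
  {"linear":[0,3,0],"twist":0,"claw":0.5},
  {"linear":[0,3,0],"twist":0,"claw":0.8},
  {"linear":[0,3,0],"twist":0,"claw":0.8},
  {"linear":[0,3,0],"twist":0,"claw":0.8},
  {"linear":[0,3,0],"twist":0,"claw":0.8},
  {"linear":[0,3,30],"twist":0,"claw":0.8},
  {"linear":[0,3,70],"twist":0,"claw":0.8},
  {"linear":[0,3,110],"twist":0,"claw":0.8},
  {"linear":[-40,3,110],"twist":0,"claw":0.8},
  {"linear":[-80,3,110],"twist":0,"claw":0.8},
])

```text
clock: 24.35
position: [0.4719, -0.0114, 0.2842]
ee_rot: [0.004, -0.024, 1.0, -0.001]
contact_force: [-1.2, 0.6, 0.2]
width: 0.0681
gripper_force: 0.0
```

Emit:
drive_tool([
  {"linear":[-40,0,0],"twist":0,"claw":0.8},
  {"linear":[-80,0,0],"twist":0,"claw":0.8},
  {"linear":[-120,0,0],"twist":0,"claw":0.8},
  {"linear":[-120,0,0],"twist":0,"claw":0.8},
  {"linear":[-120,0,0],"twist":0,"claw":0.8},
])

```text
clock: 24.77
position: [0.3474, -0.0105, 0.2817]
ee_rot: [0.001, -0.023, 1.0, -0.0]
contact_force: [0.5, 0.7, -0.1]
width: 0.0685
gripper_force: 0.0
```

```bash
python3 - <<'E'
from h import *
t=eyes.get_image("top");s=eyes.get_image("scene")
cv2.imwrite("pics/top8.png",t[:,:,::-1])
b=blobs(cv2.inRange(hsv(t),(5,150,60),(18,255,255)),(280,150,360,230));print(b,sensors.get_state()["position"])
for q in b: print(onz("top",q[1],.18))
print(blobs(cv2.inRange(hsv(t),(20,110,40),(38,255,255)),(380,180,450,245),2))
print(blobs(cv2.inRange(hsv(s),(5,140,60),(20,255,255)),(310,165,350,205)))
E
```

```text
[([320, 180, 6, 6, 32], [322.56, 182.28])] [ 0.35006989 -0.01086732  0.28176191]
[ 0.54899748 -0.00782922  0.18      ]
[([410, 211, 13, 2, 17], [417.06, 211.76])]
[([324, 187, 8, 12, 79], [327.65, 192.54])]
```

```bash
python3 -c "
from rig import manip
print(manip.sign_off())"
```

```text
the job is handed in; nothing more can be done
None
```

The job is finished and handed in, at about 25 s of the 72 s allowed: the shutter was opened to its stop, the carrier now stands upright in the blue tray, the rod is back in its stand, and the shutter is closed against its end stop again. The sign-off call gave no verdict.

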